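# Clamp the lid of a glaze sprayer's pressure pot

### The job

Clamp the lid of the glaze sprayer's pressure pot down evenly by its four black wing knobs, turning them clockwise in crisscross order, each knob followed by the one opposite: a first pass that nips every knob to about 0.25 newton metres, then a second pass in the same crisscross way that brings every knob to about 0.9. Never force a knob past 1.5 newton metres, or the gasket is crushed, and leave the jar, the bowl and the brush where they stand.

Things in the scene. Friction and masses are not known exactly. Their poses are not given: they have to be found in the camera images.
- pot: The glaze sprayer: white heated base, 270 x 250 x 53 mm, carrying an upright stainless pressure pot 180 mm across. It does not move. Origin: on the worktop under the pot's axis. The pot's rim is 193 mm above the worktop.
- lid: Stainless lid 192 mm across, 8 mm thick, on the pot's blue gasket; it stays on. Four forked ears 38 mm wide reach 128 mm from its axis along its own +x, -y, -x and +y. Origin: on its axis, 7 mm below the ears' tops (205 mm above the worktop). Within 42 mm of the axis stand a gauge, relief valve and air nipple, up to 52 mm above the ears' tops. z up.
- bolt_circle (a point): Centre of the circle of swing bolts (105 mm radius), level with the ears' tops. All knobs: turned clockwise (from above) they sink 6 mm per turn. They start 0.05 to 0.65 mm above the ear, each otherwise, so turn freely (0.05 N m) for 0.05 to 0.7 rad, then bite: the moment rises 0.7 to 1.2 N m per rad (the grip itself twists 0.12 rad per N m). Tightening one eases the others a little. They stay where left.
- knob_1: Black wing knob on the swing bolt at the lid's +x ear, opposite knob_3 (clockwise from above: 1, 2, 3, 4). Origin: on its axis at its underside. Going up: steel face 37 mm across, 6 mm high; boss 28 mm across up to 16 mm; flat upright blade to grip, 60 mm long along its x, 13 mm thick along its y, from 15 to 49 mm above the origin. z up. See bolt_circle for how it turns.
- knob_2: Black wing knob on the swing bolt at the lid's -y ear, opposite knob_4 (clockwise from above: 1, 2, 3, 4). Origin: on its axis at its underside. Going up: steel face 37 mm across, 6 mm high; boss 28 mm across up to 16 mm; flat upright blade to grip, 60 mm long along its x, 13 mm thick along its y, from 15 to 49 mm above the origin. z up. See bolt_circle for how it turns.
- knob_3: Black wing knob on the swing bolt at the lid's -x ear, opposite knob_1 (clockwise from above: 1, 2, 3, 4). Origin: on its axis at its underside. Going up: steel face 37 mm across, 6 mm high; boss 28 mm across up to 16 mm; flat upright blade to grip, 60 mm long along its x, 13 mm thick along its y, from 15 to 49 mm above the origin. z up. See bolt_circle for how it turns.
- knob_4: Black wing knob on the swing bolt at the lid's +y ear, opposite knob_2 (clockwise from above: 1, 2, 3, 4). Origin: on its axis at its underside. Going up: steel face 37 mm across, 6 mm high; boss 28 mm across up to 16 mm; flat upright blade to grip, 60 mm long along its x, 13 mm thick along its y, from 15 to 49 mm above the origin. z up. See bolt_circle for how it turns.
- jar: Bystander: amber glass jar of apricot glaze, 76 mm across, 105 mm tall, loose on the worktop. Origin: centre of its underside.
- bowl: Bystander: steel bowl 130 mm across, 60 mm tall, loose on the worktop. Origin: centre of its underside.
- brush: Bystander: pastry brush lying on the worktop along its own x, loose. Origin: centre of its underside.

How it is judged:
By the outcome, as a careful person would: the job done as asked, in the order asked, and still so for the second after the job is handed in, with the robot touching nothing.
It also fails if it takes over 72 s, if anything falls off the work surface, if the arm or the gripper's body presses on something with over 40 N, if the wrist force passes 120 N, or if a joint passes its speed limit or range.

### The arm

A 6-joint arm with a two-finger parallel gripper is mounted at the origin on the work surface. World frame = base frame: x ahead of the robot, y to its left, z up, the work surface at z = 0. Lengths are in m, angles in degrees, forces in N, time in s.
With the tool pointing down it reaches from about 0.275 to 0.75 m from the base axis. Payload 10.2 kg.
Tool frame: the origin (TCP) lies at the centre of the arm's flange, where the gripper is bolted on; the fingertips stand 173 mm ahead of it and the grasp point (between the pads) lies 155 mm ahead of it; z points along the fingers, y is the direction in which the jaws open and shut (so a half turn about z gives the same grasp; the last joint's range is limited). The gripper opens to 85 mm and grips with 20 to 120 N. Pads are 22 mm wide; open, the fingers measure 114 mm over their backs; the gripper's body (76 mm by 85 mm) begins 54 mm behind the grasp point. The pads swing forward as they close: fully open they stand 13 mm farther back than shut.
Start: joints at [54.236, 17.928, 85.812, -0, 76.261, -12.8], TCP at [0.205, 0.483, 0.405] pointing down, gripper open.
Joint ranges: [-168.41, 168.41], [-55.51, 124.54], [10.69, 146.95], [-70.63, 250.63], [1, 178], [-165.06, 165.06]. Speed limits (degrees/s): [136.94, 136.94, 172.46, 180, 180, 180].

### API

Orientations are given as a 3x3 rotation matrix whose columns are the frame's x, y, z axes.
In Python, from plant import manip, cams gives the robot as it stands.
- The arm moves only by the shell command python3 -m jog 'ROWS' [OPENING] [FORCE]. ROWS is a JSON object of lists of equal length, an entry for each row: "travel": the shift along the tool's x, y, z in cm, a list of three; "dr": the turn, a rotation vector about the tool's x, y, z in degrees, a list of three. In form: {"travel": [[dx, dy, dz], ...], "dr": [[ax, ay, az], ...]}. A call has 1 to 20 rows; each row is the pose to reach, as a shift and turn from the pose commanded when the call began, along the tool's axes at that moment; what a row does not reach only later rows make up. A row lasts 1/12 s, in which the tool goes at most 41.7 mm and 7.16 degrees, less where a joint would pass 70% of its speed; a pose out of reach is approached as far as the arm can. A call with a gripper value outside its range is refused whole. OPENING is the finger opening in cm, from 0 to 8.54, set as the call begins (- or left out, the last holds). The fingers move at their own pace and stop on an object; FORCE is the grip in N (left out, the last holds). Time passes only in rows, so rows that repeat a pose let the fingers close. It gives the time, the measured TCP pose, the force and the opening at its end, in the units of the state.
- manip.sense(): the state, without advancing time (a new reading comes with each control period).
- cams.read_camera(name): name is "scene" or "top"; returns the picture (400x640x3 uint8, red, green, blue); there is no depth.
- cams.calibration(name): a dict with "mtx" (3x3 intrinsics, pixels), "dist_coeffs" ([k1, k2, p1, p2, k3] as OpenCV has them; the pictures are not rectified), "xyz" and "attitude" of the camera in the world. Camera axes: x right, y down, z forward; pixel columns grow to the right and rows downward; lengths in m; the calibration is good to about 2 mm. A picture is of the moment at which its call begins. calibration takes no time and is no camera call.
- manip.job_done(): hands the job in, once; it reports no verdict.
Trained networks look in the newest picture that a camera, given by its name, has taken for a name from the list of things; names that differ only in an ending like _2 or _b are one class to them, and where a whole thing is asked for, a point or a joint stands for the part that bears it (a point fixed in the world has none). Each returns a list of dicts, best first, with "p" (0 to 1); they miss things now and then, are a little off and sometimes report something else, mostly with a low value. They report only what shows in the picture. A call takes as long as a camera call.
- cams.look_for(camera, target): "point" ([column, row] in pixels, amid what is visible of it).
The state is a dict: "t": time; "joint_pos": joint angles; "joint_vel": joint speeds; "joint_torque": joint torques, N m; "ee_pos": TCP position; "tcp_rot": TCP orientation; "force": force on the tool from outside, world axes, zero at the start; "moment": the same for the moment, N m; "gripper_width": finger opening in m.
Only numpy, scipy, OpenCV 4.12 (cv2) and the standard library are available. Lean on these libraries where they do the work, as an engineer would, in place of code of your own. Each camera call takes 0.05 s, during which the arm holds its last target. There are 200 camera calls.

## Working session

There is one attempt and no reset: what is moved stays moved. The work goes in short steps, Python scripts to look and compute and a shell command to move; the robot and the scene stay as the last step left them, time stands still between calls to the robot, and variables do not carry over. Pictures are saved under pics/ and viewed, about 8 in all and at most 12, crops included, and the job is handed in when it is done.

```bash
ls; mkdir -p pics; python3 - <<'E'
from plant import manip,cams
import cv2,numpy as np
for n in("scene","top"):
    im=cams.read_camera(n); cv2.imwrite(f"pics/{n}0.png",im[:,:,::-1])
    c=cams.calibration(n); print(n,c)
    for t in("knob_1","lid","pot"):
        print(t,[(np.round(d["point"],1).tolist(),round(d["p"],2)) for d in cams.look_for(n,t)])
print(manip.sense())
E
```

```text
pics
scene {'mtx': array([[515.33478445,   0.        , 325.66909249],
       [  0.        , 515.33478445, 198.87389738],
       [  0.        ,   0.        ,   1.        ]]), 'dist_coeffs': array([-0.11115384,  0.        ,  0.        ,  0.        ,  0.        ]), 'xyz': array([1.17899748, 0.86383516, 1.03920489]), 'attitude': array([[-0.79622348,  0.37447606, -0.47517981],
       [ 0.60498019,  0.49957937, -0.62001566],
       [ 0.00520901, -0.7811454 , -0.62432742]])}
knob_1 [([322.0, 213.1], 0.81), ([267.4, 196.7], 0.55), ([344.7, 179.8], 0.54)]
lid [([301.4, 195.9], 0.75), ([303.8, 238.4], 0.51), ([240.5, 161.2], 0.25)]
pot [([303.9, 236.8], 0.95)]
top {'mtx': array([[396.78504685,   0.        , 322.26792609],
       [  0.        , 396.78504685, 192.29458711],
       [  0.        ,   0.        ,   1.        ]]), 'dist_coeffs': array([-0.03942026,  0.        ,  0.        ,  0.        ,  0.        ]), 'xyz': array([0.27751648, 0.01514518, 1.47795688]), 'attitude': array([[-0.00222389, -0.9847204 ,  0.17412868],
       [-0.99998486,  0.00131341, -0.00534384],
       [ 0.00503349, -0.1
[... 198 characters left out ...]
1.04095539e-03,
        7.62602690e+01, -1.28002395e+01]), 'joint_vel': array([-0.07684412, -0.00693499, -0.09476925,  0.00368642,  0.02352319,
       -0.05849943]), 'joint_torque': array([-1.55900780e-03, -4.11818075e+01, -2.59659880e+01, -1.84404175e-04,
        1.28271266e-03, -3.06350103e-05]), 'ee_pos': array([0.20486147, 0.48338769, 0.40460723]), 'tcp_rot': array([[-9.20742367e-01,  3.90171096e-01, -1.00001108e-04],
       [ 3.90171108e-01,  9.20742351e-01, -1.69025582e-04],
       [ 2.61263586e-05, -1.94646557e-04, -9.99999981e-01]]), 'force': array([-0.44321841,  0.38888678, -0.78119257]), 'moment': array([ 0.02761601, -0.01864838, -0.02086178]), 'gripper_width': 0.08587714835044002}
```

View pics/top0.png

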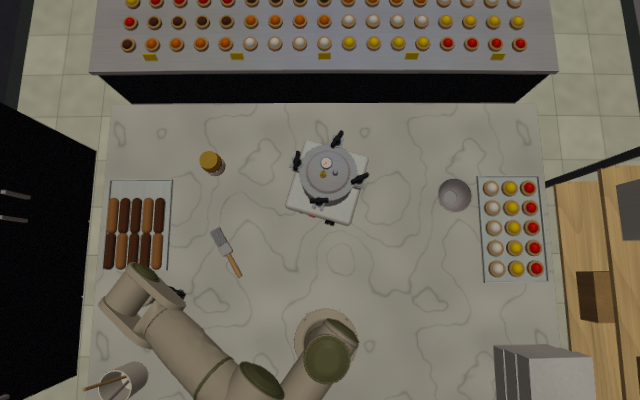

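View pics/scene0.png

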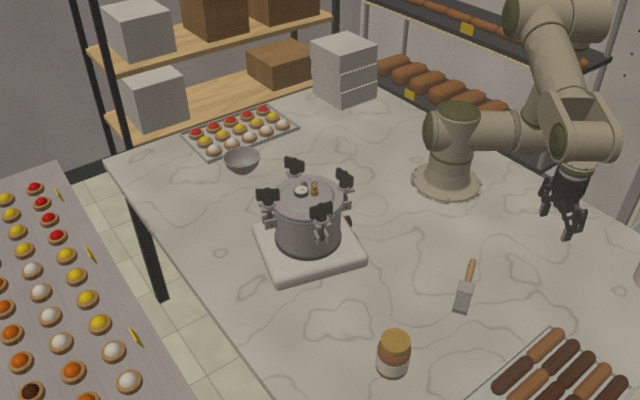

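The top view shows the pot near (327,175), with knobs near (338,138), (296,160), (361,179) and (318,203). The bystanders are clear of it, and the scene view agrees. I'll enlarge both.

```bash
python3 - <<'E'
import cv2,numpy as np
a=cv2.imread("pics/top0.png")[120:220,280:380]; b=cv2.imread("pics/scene0.png")[145:255,245:365]
a=cv2.resize(a,(400,400),interpolation=cv2.INTER_CUBIC); b=cv2.resize(b,(400,367),interpolation=cv2.INTER_CUBIC)
b=cv2.copyMakeBorder(b,0,33,0,0,cv2.BORDER_CONSTANT)
o=np.hstack([a,b]); o=cv2.convertScaleAbs(o,alpha=1.5,beta=20)
cv2.imwrite("pics/crop1.png",o)
E
```

```text
(no output)
```

View pics/crop1.png

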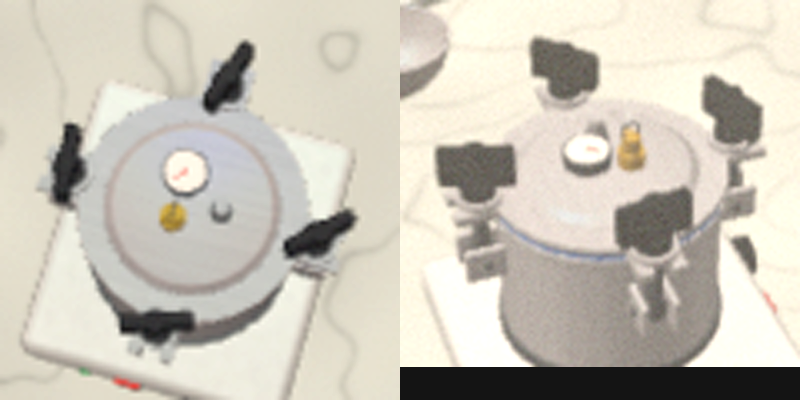

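```bash
cat > fit.py <<'E'
import cv2,numpy as np
from plant import cams
from scipy.optimize import minimize
S=4
def proj(P,c):
    R=np.array(c["attitude"]);rv,_=cv2.Rodrigues(R.T);
    return cv2.projectPoints(np.float64(P),rv,-R.T@c["xyz"],c["mtx"],c["dist_coeffs"])[0][:,0]
def knob(x,y,psi,z=.2125):
    B=np.array([[a,b,h] for a in(-.03,.03) for b in(-.0065,.0065) for h in(.015,.049)])
    t=np.linspace(0,2*np.pi,16,endpoint=False)
    C=np.array([[.014*np.cos(u),.014*np.sin(u),h] for u in t for h in(.006,.016)])
    R=np.array([[np.cos(psi),-np.sin(psi),0],[np.sin(psi),np.cos(psi),0],[0,0,1]])
    return [P@R.T+[x,y,z] for P in(B,C)]
def draw(parts,c,box):
    u0,v0,u1,v1=box;m=np.zeros(((v1-v0)*S,(u1-u0)*S),np.uint8)
    for P in parts:
        p=proj(P,c);q=((p-[u0,v0]+.5)*S-.5)
        cv2.fillConvexPoly(m,cv2.convexHull(np.round(q*16).astype(np.int32)),255,shift=4)
    return cv2.resize(m,(u1-u0,v1-v0),interpolation=cv2.INTER_AREA)/255.
def dark(im,box):
    u0,v0,u1,v1=box;g=im[v0:v1,u0:u1].max(2).astype(float)
    return np.clip((110-g)/70,0,1)
E
python3 - <<'E'
from fit import *
boxes={"top":(285,125,375,208),"scene":(252,150,362,228)}
C={n:cams.calibration(n) for n in boxes};D={n:dark(cv2.imread(f"pics/{n}0.png"),boxes[n]) for n in boxes}
def ray(px,z):
    c=C["top"];p=cv2.undistortPoints(np.float64([[px]]),c["mtx"],c["dist_coeffs"])[0,0]
    d=np.array(c["attitude"])@[p[0],p[1],1];return c["xyz"]+d*(z-c["xyz"][2])/d[2]
pts=[((332,146.5),(343,131)),((294,169),(298,152)),((352,182),(368,174)),((311,201),(328,201))]
K=[]
for a,b in pts:
    A,B=ray(a,.255),ray(b,.255);K.append([*((A+B)/2)[:2],np.arctan2(*(B-A)[1::-1])]);print(np.round(K[-1],3),np.linalg.norm(B-A))
K=np.array(K);c0=K[:,:2].mean(0);d=K[:,:2]-c0;print(c0,np.hypot(*d.T),np.degrees(np.arctan2(d[:,1],d[:,0])))
# order ccw starting with far knob 0: far(0),left(1),near(3),right(2)
order=[0,1,3,2];yaw0=np.arctan2(d[0,1],d[0,0])
p0=np.r_[c0*100,yaw0*10,K[order,2]*10, 0,0,0,0]  # last: image shifts per camera (px)
def knobs(p):
    return [(p[0]/100+.105*np.cos(p[2]/10+k*np.pi/2),p[1]/100+.105*np.sin(p[2]/10+k*np.pi/2),p[3+k]/10) for k in range(4)]
def cost(p,names=("top","scene"),per=False):
    parts=sum([knob(*k) for k in knobs(p)],[]);e=[]
    for n in names:
        e.append(((draw(parts,C[n],boxes[n])-D[n])**2).sum()/D[n].sum())
    return e if per else sum(e)
for names in(("top","scene"),("top",),("scene",)):
    p=p0[:7]
    for _ in range(3): r=minimize(cost,p,args=(names,),method="Powell",options=dict(xtol=1e-3,ftol=1e-5));p=r.x
    print(names,r.fun,cost(p,per=True)); print("c",p[:2]/100,"yaw",np.degrees(p[2]/10))
    for k in knobs(p):print(np.round(k[:2],4),round(np.degrees(k[2]),1))
    if len(names)==2: np.save("p.npy",p)
p=np.load("p.npy");o=[]
for n in boxes:
    m=draw(sum([knob(*k) for k in knobs(p)],[]),C[n],boxes[n]);o.append(cv2.resize(np.dstack([m,0*m,D[n]])*255,(400,360)))
cv2.imwrite("pics/ov.png",np.hstack(o))
E
```

```text
[ 0.668 -0.041 -0.605] 0.06299271709435547
[ 0.597  0.092 -0.215] 0.05693366904630603
[ 0.539 -0.111 -1.103] 0.05712776746552803
[ 0.466  0.017 -1.572] 0.053004004318433585
[ 0.56762612 -0.01064853] [0.10514768 0.10631828 0.1038733  0.10515724] [ -16.68756001   74.228914   -105.75991931  164.64473346]
('top', 'scene') 0.7478103991521647 [np.float64(0.20023401692247272), np.float64(0.5475763822296921)]
c [ 0.57201222 -0.00862893] yaw -16.31153502795742
[ 0.6728 -0.0381] -34.8
[0.6015 0.0921] -5.3
[0.4712 0.0209] -96.4
[ 0.5425 -0.1094] -63.2
('top',) 0.16045680254133238 [np.float64(0.16045680254133238), np.float64(0.6080343573249042)]
c [ 0.57026593 -0.00922381] yaw -16.23130377305327
[ 0.6711 -0.0386] -34.0
[0.5996 0.0916] -9.9
[0.4695 0.0201] -94.4
[ 0.5409 -0.11  ] -63.2
('scene',) 0.29689104948911044 [np.float64(0.8519620497737355), np.float64(0.29689104948911044)]
c [5.79492489e-01 4.21402109e-04] yaw -16.41485689215529
[ 0.6802 -0.0293] -36.7
[0.6092 0.1011] 1.6
[0.4788 0.0301] -100.8
[ 0.5498 -0.1003] -82.1[ WARN:0@18.249] global loadsave.cpp:1063 imwrite_ Unsupported depth image for selected encoder is fallbacked to CV_8U.
```

View pics/ov.png

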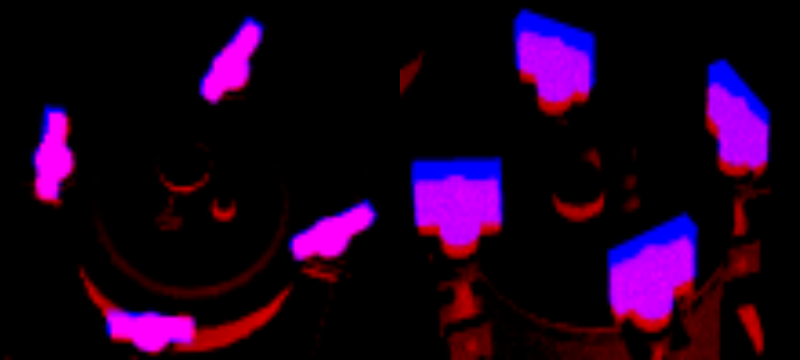

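```bash
python3 - <<'E'
from fit import *
boxes={"top":(285,125,375,208),"scene":(252,150,362,228)}
C={n:cams.calibration(n) for n in boxes};D={n:dark(cv2.imread(f"pics/{n}0.png"),boxes[n]) for n in boxes}
def knobs(p):
    return [(p[0]/100+.105*np.cos(p[2]/10+k*np.pi/2),p[1]/100+.105*np.sin(p[2]/10+k*np.pi/2),p[3+k]/10,p[7]/100) for k in range(4)]
W={n:0 for n in boxes}
def parts(p): return sum([knob(*k) for k in knobs(p)],[])
def masks(p):
    for n in boxes: W[n]=cv2.dilate((draw(parts(p),C[n],boxes[n])>.3).astype(np.uint8),np.ones((11,11)))
def cost(p,per=False):
    e=[((draw(parts(p),C[n],boxes[n])-D[n])**2*W[n]).sum()/100 for n in boxes]
    return e if per else sum(e)
for z0 in(.2125,.2055):
  p=np.r_[np.load("p.npy"),z0*100];masks(p)
  for _ in range(4): r=minimize(cost,p,method="Powell",options=dict(xtol=1e-3,ftol=1e-5));p=r.x;masks(p)
  print(r.fun,cost(p,True),"c",p[:2]/100,"yaw",np.degrees(p[2]/10),"z",p[7]/100)
  for k in knobs(p):print(np.round(k[:2],4),round(np.degrees(k[2]),1))
o=[]
for n in boxes:
    m=draw(parts(p),C[n],boxes[n]);o.append(cv2.resize((np.dstack([m,0*m,D[n]])*255).astype(np.uint8),(400,360)))
cv2.imwrite("pics/ov2.png",np.hstack(o))
E
```

```text
2.9472620357947097 [np.float64(0.5643059984778225), np.float64(2.3829560373168874)] c [ 0.57224818 -0.0091039 ] yaw -16.28472122777162 z 0.20163717254420568
[ 0.673  -0.0385] -30.9
[0.6017 0.0917] -5.3
[0.4715 0.0203] -97.0
[ 0.5428 -0.1099] -63.9
2.952676911548933 [np.float64(0.5784602248742634), np.float64(2.3742166866746697)] c [ 0.57256068 -0.00882121] yaw -16.320188731542892 z 0.20165807733719507
[ 0.6733 -0.0383] -31.2
[0.6021 0.0919] -5.4
[0.4718 0.0207] -97.0
[ 0.5431 -0.1096] -64.3
```

View pics/ov2.png

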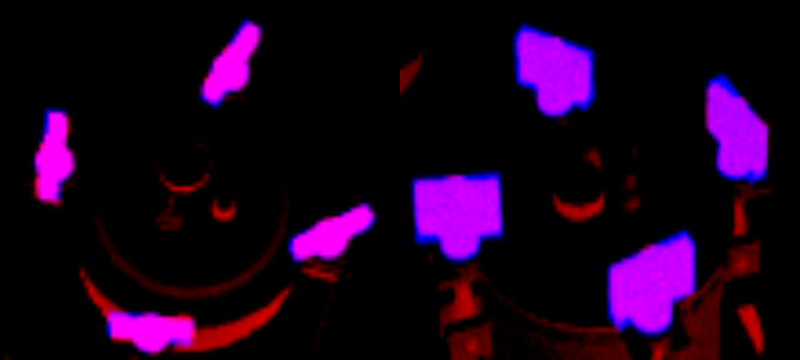

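The overlay now matches well. Knob undersides come out at about z=0.203, consistent with ear tops at 0.205, and the four knobs lie on a 105 mm circle. Viewed so far: 5. Next is a helper that works out moves in the tool's axes.

```bash
cat > go.py <<'E'
import sys,numpy as np
from plant import manip
from scipy.spatial.transform import Rotation as Ro
# usage: go.py x y z psi_y(deg): travel(cm), dr(deg) from the measured pose, tool down
K=dict(A=(.673,-.0384,-31),B=(.6019,.0918,-5.3),C=(.4716,.0205,-97),D=(.543,-.1098,-64))
def go(x,y,z,psi):
    s=manip.sense();R=np.array(s["tcp_rot"]);a=np.radians(psi)
    Y=np.array([np.cos(a),np.sin(a),0]);Z=np.array([0,0,-1.]);T=np.c_[np.cross(Y,Z),Y,Z]
    print("travel",np.round(R.T@(np.array([x,y,z])-s["ee_pos"])*100,2),"dr",np.round(Ro.from_matrix(R.T@T).as_rotvec(degrees=True),1))
def st():
    s=manip.sense();R=np.array(s["tcp_rot"])
    print("t",round(s["t"],2),"pos",np.round(s["ee_pos"],4),"psi",round(np.degrees(np.arctan2(R[1,1],R[0,1])),1),"j6",round(s["joint_pos"][5],1),
     "Ftool",np.round(R.T@s["force"],1),"Mtool",np.round(R.T@s["moment"],3),"w",round(s["gripper_width"],4))
if __name__=="__main__":
    st()
    if len(sys.argv)>1: go(*map(float,sys.argv[1:]))
E
python3 go.py .602 .092 .46 84.7
```

```text
t 0.4 pos [0.2049 0.4834 0.4046] psi 67.0 j6 -12.8 Ftool [0.6 0.2 0.8] Mtool [-0.033 -0.006  0.021] w 0.0859
travel [-51.84 -20.54  -5.54] dr [ -0.   -0.  -17.7]
```

```bash
python3 -m jog '{"travel":[[-4,-1.5,-5.5],[-51.8,-20.5,-5.5],[-51.8,-20.5,-5.5],[-51.8,-20.5,-5.5],[-51.8,-20.5,-5.5],[-51.8,-20.5,-5.5],[-51.8,-20.5,-5.5],[-51.8,-20.5,-5.5],[-51.8,-20.5,-5.5],[-51.8,-20.5,-5.5],[-51.8,-20.5,-5.5],[-51.8,-20.5,-5.5],[-51.8,-20.5,-5.5],[-51.8,-20.5,-5.5],[-51.8,-20.5,-5.5],[-51.8,-20.5,-5.5],[-51.8,-20.5,-5.5],[-51.8,-20.5,-5.5]],"dr":[[0,0,0],[0,0,-17.7],[0,0,-17.7],[0,0,-17.7],[0,0,-17.7],[0,0,-17.7],[0,0,-17.7],[0,0,-17.7],[0,0,-17.7],[0,0,-17.7],[0,0,-17.7],[0,0,-17.7],[0,0,-17.7],[0,0,-17.7],[0,0,-17.7],[0,0,-17.7],[0,0,-17.7],[0,0,-17.7]]}' 4.5 30; python3 go.py .6019 .0918 .398 84.7; python3 - <<'E'
from plant import cams
import cv2,numpy as np
o=[]
for n,b in(("top",(265,105,395,225)),("scene",(235,90,365,210))):
    im=cams.read_camera(n)[:,:,::-1][b[1]:b[3],b[0]:b[2]];o.append(cv2.resize(im,(400,369),interpolation=cv2.INTER_CUBIC))
cv2.imwrite("pics/b1.png",cv2.convertScaleAbs(np.hstack(o),alpha=1.4,beta=15))
E
```

```text
t: 1.9
ee_pos: [0.6012, 0.0935, 0.46]
tcp_rot: [[-0.996, 0.091, 0.0], [0.091, 0.996, 0.0], [-0.0, 0.0, -1.0]]
force: [0.4, 0.3, 0.3]
gripper_width: 0.0449
t 1.9 pos [0.6012 0.0935 0.46  ] psi 84.8 j6 -87.0 Ftool [-0.4  0.4 -0.3] Mtool [0.008 0.028 0.033] w 0.0449
travel [-0.08 -0.16  6.2 ] dr [0.  0.  0.1]
```

View pics/b1.png

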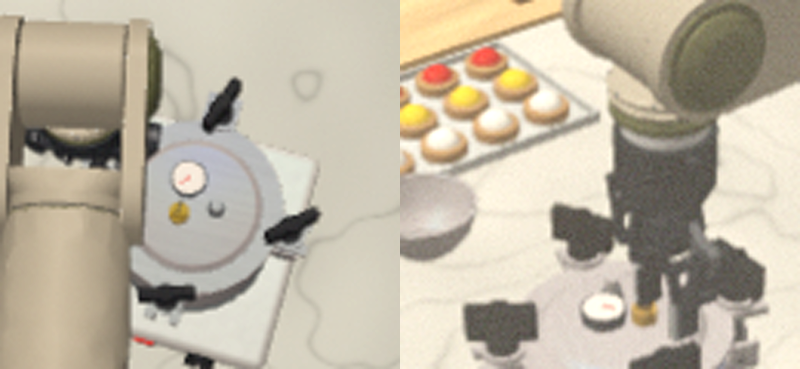

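The gripper stands open above the left knob (B), with its jaws across the blade. I'll descend and close.

```bash
python3 -m jog '{"travel":[[-0.1,-0.1,3],[-0.1,-0.1,5],[-0.1,-0.1,6.2],[-0.1,-0.1,6.2],[-0.1,-0.1,6.2]],"dr":[[0,0,0],[0,0,0],[0,0,0],[0,0,0],[0,0,0]]}' ; python3 go.py .6019 .0918 .398 84.7; python3 -m jog '{"travel":[[0,0,0],[0,0,0],[0,0,0],[0,0,0],[0,0,0],[0,0,0]],"dr":[[0,0,0],[0,0,0],[0,0,0],[0,0,0],[0,0,0],[0,0,0]]}' 0 60; python3 go.py
```

```text
t: 2.42
ee_pos: [0.6024, 0.092, 0.3982]
tcp_rot: [[-0.996, 0.091, 0.0], [0.091, 0.996, 0.0], [-0.0, 0.0, -1.0]]
force: [0.4, -0.5, 0.4]
gripper_width: 0.0451
t 2.42 pos [0.6024 0.092  0.3982] psi 84.8 j6 -87.1 Ftool [-0.4 -0.4 -0.4] Mtool [0.028 0.031 0.026] w 0.0451
travel [ 0.05 -0.03  0.02] dr [0.  0.  0.1]
t: 2.92
ee_pos: [0.6025, 0.0923, 0.3993]
tcp_rot: [[-0.996, 0.091, 0.002], [0.091, 0.996, 0.002], [-0.002, 0.002, -1.0]]
force: [-0.6, 4.5, 5.4]
gripper_width: 0.0124
t 2.92 pos [0.6025 0.0923 0.3993] psi 84.8 j6 -87.1 Ftool [ 1.   4.4 -5.4] Mtool [-0.883  0.389  0.028] w 0.0124
```

```bash
python3 -m jog '{"travel":[[0,0,0],[0,0,0],[0,0,0.01],[0,0,0.01],[0,0,0.01]],"dr":[[0,0,0],[0,0,4],[0,0,8],[0,0,8],[0,0,8]]}' 0 100 >/dev/null; python3 go.py; python3 -m jog '{"travel":[[0,0,0],[0,0,0.01],[0,0,0.01],[0,0,0.01]],"dr":[[0,0,4],[0,0,8],[0,0,8],[0,0,8]]}'>/dev/null; python3 go.py
```

```text
t 3.33 pos [0.6025 0.0922 0.3992] psi 76.8 j6 -79.1 Ftool [ 3.6  4.1 -5.2] Mtool [-0.69   0.513  0.03 ] w 0.0112
t 3.67 pos [0.6025 0.0921 0.3991] psi 68.7 j6 -71.1 Ftool [ 3.9  2.4 -5.5] Mtool [-0.386  0.608  0.068] w 0.0115
```

```bash
python3 -m jog '{"travel":[[0,0,0],[0,0,0.01],[0,0,0.01],[0,0,0.01]],"dr":[[0,0,4],[0,0,8],[0,0,8],[0,0,8]]}'>/dev/null; python3 go.py; python3 -m jog '{"travel":[[0,0,0],[0,0,0.01],[0,0,0.01],[0,0,0.01]],"dr":[[0,0,4],[0,0,8],[0,0,8],[0,0,8]]}'>/dev/null; python3 go.py
```

```text
t 4.0 pos [0.6024 0.0919 0.399 ] psi 60.7 j6 -63.1 Ftool [ 3.9  0.5 -5.3] Mtool [-0.052  0.67   0.056] w 0.0116
t 4.33 pos [0.6024 0.0919 0.3989] psi 52.8 j6 -55.1 Ftool [ 4.5 -1.5 -6.4] Mtool [ 0.208  0.711 -0.004] w 0.0109
```

```bash
sed -i 's/"w",round/"tq6",round(s["joint_torque"][5],3),"w",round/' go.py; python3 go.py; python3 -m jog '{"travel":[[0,0,0.01],[0,0,0.01],[0,0,0.01]],"dr":[[0,0,6],[0,0,6],[0,0,6]]}'>/dev/null; python3 go.py;python3 -m jog '{"travel":[[0,0,0.01],[0,0,0.01],[0,0,0.01]],"dr":[[0,0,6],[0,0,6],[0,0,6]]}'>/dev/null; python3 go.py
```

```text
t 4.33 pos [0.6024 0.0919 0.3989] psi 52.8 j6 -55.1 Ftool [ 4.5 -1.5 -6.4] Mtool [ 0.208  0.711 -0.004] tq6 0.191 w 0.0109
t 4.58 pos [0.6023 0.0918 0.3989] psi 46.7 j6 -49.1 Ftool [ 4.6 -2.5 -6.5] Mtool [ 0.486  0.755 -0.133] tq6 0.308 w 0.0115
t 4.83 pos [0.6023 0.0917 0.3988] psi 40.8 j6 -43.1 Ftool [ 4.1 -3.7 -7.8] Mtool [ 0.818  0.72  -0.187] tq6 0.391 w 0.0116
```

```bash
for i in 1 2 3 4; do python3 -m jog '{"travel":[[0,0,0]],"dr":[[0,0,0]]}'>/dev/null; python3 go.py; done
```

```text
t 4.92 pos [0.6023 0.0917 0.3988] psi 40.8 j6 -43.1 Ftool [ 3.5 -3.6 -7. ] Mtool [ 0.766  0.655 -0.187] tq6 0.202 w 0.0113
t 5.0 pos [0.6023 0.0917 0.3988] psi 40.8 j6 -43.1 Ftool [ 4.7 -3.2 -7.9] Mtool [ 0.794  0.692 -0.2  ] tq6 0.188 w 0.0109
t 5.08 pos [0.6023 0.0917 0.3988] psi 40.8 j6 -43.1 Ftool [ 4.6 -2.9 -7.3] Mtool [ 0.754  0.678 -0.183] tq6 0.187 w 0.0114
t 5.17 pos [0.6023 0.0917 0.3989] psi 40.8 j6 -43.1 Ftool [ 3.1 -4.5 -7.7] Mtool [ 0.75   0.655 -0.217] tq6 0.187 w 0.0113
```

```bash
python3 -m jog '{"travel":[[0,0,0.01],[0,0,0.01],[0,0,0.01],[0,0,0.01],[0,0,0.01]],"dr":[[0,0,4],[0,0,4],[0,0,4],[0,0,4],[0,0,4]]}'>/dev/null; python3 go.py; python3 -m jog '{"travel":[[0,0,0]],"dr":[[0,0,0]]}' >/dev/null;python3 go.py
```

```text
t 5.58 pos [0.6022 0.0917 0.3988] psi 36.8 j6 -39.1 Ftool [ 5.  -5.  -8.1] Mtool [ 0.985  0.674 -0.189] tq6 0.27 w 0.0111
t 5.67 pos [0.6022 0.0917 0.3988] psi 36.8 j6 -39.1 Ftool [ 4.4 -4.1 -7.5] Mtool [ 0.982  0.626 -0.301] tq6 0.27 w 0.0115
```

```bash
python3 -m jog '{"travel":[[0,0,0],[0,0,0],[0,0,0],[0,0,0],[0,0,-3],[0,0,-6.2],[0,0,-6.2]],"dr":[[0,0,0],[0,0,0],[0,0,0],[0,0,0],[0,0,0],[0,0,0],[0,0,0]]}' 4.5 ; python3 go.py .543 -.1098 .46 26
```

```text
t: 6.25
ee_pos: [0.6025, 0.0915, 0.4653]
tcp_rot: [[-0.598, 0.801, 0.01], [0.801, 0.598, -0.0], [-0.006, 0.008, -1.0]]
force: [0.3, 0.1, 1.0]
gripper_width: 0.0449
t 6.25 pos [0.6025 0.0915 0.4653] psi 36.7 j6 -39.1 Ftool [-0.1  0.4 -1. ] Mtool [-0.024 -0.004 -0.013] tq6 0.0 w 0.0449
travel [-12.57 -16.81   0.48] dr [ 0.5  0.3 10.7]
```

```bash
python3 -m jog '{"travel":[[-12.6,-16.8,0],[-12.6,-16.8,0],[-12.6,-16.8,0],[-12.6,-16.8,0],[-12.6,-16.8,0],[-12.6,-16.8,0],[-12.6,-16.8,0],[-12.6,-16.8,0],[-12.6,-16.8,0]],"dr":[[0,0,10.7],[0,0,10.7],[0,0,10.7],[0,0,10.7],[0,0,10.7],[0,0,10.7],[0,0,10.7],[0,0,10.7],[0,0,10.7]]}' >/dev/null; python3 go.py .543 -.1098 .399 26
```

```text
t 7.0 pos [ 0.5438 -0.1089  0.459 ] psi 26.1 j6 -49.6 Ftool [0.9 0.4 0. ] Mtool [ 0.004 -0.01  -0.002] tq6 0.003 w 0.0449
travel [-0.05 -0.11  6.  ] dr [ 0.  -0.   0.1]
```

```bash
python3 -m jog '{"travel":[[0,-0.1,3],[0,-0.1,5],[0,-0.1,6],[0,-0.1,6],[0,-0.1,6]],"dr":[[0,0,0],[0,0,0],[0,0,0],[0,0,0],[0,0,0]]}'>/dev/null ; python3 go.py; python3 -m jog '{"travel":[[0,0,0],[0,0,0],[0,0,0],[0,0,0],[0,0,0],[0,0,0]],"dr":[[0,0,0],[0,0,0],[0,0,0],[0,0,0],[0,0,0],[0,0,0]]}' 0 100 >/dev/null; python3 go.py; python3 -m jog '{"travel":[[0,0,0],[0,0,0.01],[0,0,0.01],[0,0,0.01],[0,0,0.01]],"dr":[[0,0,4],[0,0,8],[0,0,8],[0,0,8],[0,0,8]]}'>/dev/null; python3 go.py;  python3 -m jog '{"travel":[[0,0,0],[0,0,0.01],[0,0,0.01],[0,0,0.01],[0,0,0.01]],"dr":[[0,0,4],[0,0,8],[0,0,8],[0,0,8],[0,0,8]]}'>/dev/null; python3 go.py
```

```text
t 7.42 pos [ 0.5429 -0.1098  0.3996] psi 26.1 j6 -49.7 Ftool [-0.7  0.2 -0.3] Mtool [ 0.027 -0.021 -0.021] tq6 0.003 w 0.0448
t 7.92 pos [ 0.5426 -0.1104  0.4003] psi 26.0 j6 -49.7 Ftool [ 1.2  0.3 -6.9] Mtool [-0.075  0.213  0.019] tq6 -0.023 w 0.0113
t 8.33 pos [ 0.5425 -0.1104  0.4002] psi 18.0 j6 -41.7 Ftool [ 1.1 -1.4 -7.1] Mtool [ 0.313  0.217 -0.016] tq6 0.022 w 0.0116
t 8.75 pos [ 0.5424 -0.1105  0.4001] psi 10.0 j6 -33.7 Ftool [ 0.5 -3.2 -7.7] Mtool [ 0.636  0.2   -0.123] tq6 0.135 w 0.0112
```

```bash
python3 -m jog '{"travel":[[0,0,0],[0,0,0.01],[0,0,0.01],[0,0,0.01],[0,0,0.01],[0,0,0.01]],"dr":[[0,0,4],[0,0,8],[0,0,8],[0,0,8],[0,0,8],[0,0,8]]}'>/dev/null; python3 go.py
```

```text
t 9.25 pos [ 0.5422 -0.1105  0.4001] psi 2.1 j6 -25.7 Ftool [ 0.7 -5.1 -9.7] Mtool [ 0.904  0.115 -0.27 ] tq6 0.233 w 0.0111
```

```bash
python3 -m jog '{"travel":[[0,0,0],[0,0,0],[0,0,0],[0,0,0]],"dr":[[0,0,2],[0,0,2],[0,0,2],[0,0,2]]}'>/dev/null; python3 go.py;  python3 -m jog '{"travel":[[0,0,0],[0,0,0],[0,0,0],[0,0,0],[0,0,-3],[0,0,-6],[0,0,-6]],"dr":[[0,0,0],[0,0,0],[0,0,0],[0,0,0],[0,0,0],[0,0,0],[0,0,0]]}' 4.5 >/dev/null; python3 go.py .4716 .0205 .46 -7
```

```text
t 9.58 pos [ 0.5422 -0.1105  0.4001] psi 0.1 j6 -23.7 Ftool [-0.4 -5.5 -8.6] Mtool [ 1.048  0.083 -0.308] tq6 0.304 w 0.0116
t 10.17 pos [ 0.5426 -0.1104  0.4642] psi 0.0 j6 -23.7 Ftool [ 0.3  0.2 -1.7] Mtool [ 0.027  0.005 -0.018] tq6 0.0 w 0.045
travel [13.09 -7.09  0.31] dr [0.5 0.2 7. ]
```

```bash
python3 -m jog '{"travel":[[13.1,-7.1,0],[13.1,-7.1,0],[13.1,-7.1,0],[13.1,-7.1,0],[13.1,-7.1,0],[13.1,-7.1,0],[13.1,-7.1,0]],"dr":[[0,0,7],[0,0,7],[0,0,7],[0,0,7],[0,0,7],[0,0,7],[0,0,7]]}' >/dev/null; python3 go.py .4716 .0205 .399 -7
```

```text
t 10.75 pos [0.4718 0.0201 0.4586] psi -7.0 j6 -4.8 Ftool [-0.9  0.9  0.6] Mtool [0.024 0.039 0.02 ] tq6 0.013 w 0.0451
travel [ 0.04 -0.03  5.96] dr [0. 0. 0.]
```

```bash
python3 -m jog '{"travel":[[0,0,3],[0,0,5],[0,0,6],[0,0,6],[0,0,6]],"dr":[[0,0,0],[0,0,0],[0,0,0],[0,0,0],[0,0,0]]}'>/dev/null ; python3 go.py; python3 -m jog '{"travel":[[0,0,0],[0,0,0],[0,0,0],[0,0,0],[0,0,0],[0,0,0]],"dr":[[0,0,0],[0,0,0],[0,0,0],[0,0,0],[0,0,0],[0,0,0]]}' 0 100 >/dev/null; python3 go.py; python3 -m jog '{"travel":[[0,0,0],[0,0,0.01],[0,0,0.01],[0,0,0.01],[0,0,0.01]],"dr":[[0,0,4],[0,0,8],[0,0,8],[0,0,8],[0,0,8]]}'>/dev/null; python3 go.py;  python3 -m jog '{"travel":[[0,0,0],[0,0,0.01],[0,0,0.01],[0,0,0.01],[0,0,0.01]],"dr":[[0,0,4],[0,0,8],[0,0,8],[0,0,8],[0,0,8]]}'>/dev/null; python3 go.py
```

```text
t 11.17 pos [0.4719 0.0199 0.3991] psi -7.0 j6 -4.8 Ftool [-0.4  0.3 -0.2] Mtool [-0.025 -0.006  0.006] tq6 -0.003 w 0.0445
t 11.67 pos [0.4711 0.0208 0.3998] psi -6.9 j6 -4.8 Ftool [ 2.6 -5.7 -6.4] Mtool [ 1.085  0.158 -0.05 ] tq6 0.039 w 0.0113
t 12.08 pos [0.471  0.0208 0.3996] psi -14.9 j6 3.2 Ftool [-0.1 -7.1 -7. ] Mtool [ 1.166 -0.044  0.054] tq6 -0.024 w 0.0117
t 12.5 pos [0.471  0.0208 0.3995] psi -22.9 j6 11.2 Ftool [-0.1 -6.9 -7.4] Mtool [ 1.342 -0.236  0.064] tq6 -0.02 w 0.0111
```

```bash
python3 -m jog '{"travel":[[0,0,0],[0,0,0.01],[0,0,0.01],[0,0,0.01],[0,0,0.01]],"dr":[[0,0,4],[0,0,8],[0,0,8],[0,0,8],[0,0,8]]}'>/dev/null; python3 go.py;  python3 -m jog '{"travel":[[0,0,0],[0,0,0.01],[0,0,0.01],[0,0,0.01],[0,0,0.01]],"dr":[[0,0,4],[0,0,8],[0,0,8],[0,0,8],[0,0,8]]}'>/dev/null; python3 go.py
```

```text
t 12.92 pos [0.4709 0.0209 0.3995] psi -30.9 j6 19.2 Ftool [-2.  -8.2 -6.3] Mtool [ 1.367 -0.419 -0.045] tq6 0.042 w 0.0116
t 13.33 pos [0.4709 0.0209 0.3994] psi -38.9 j6 27.2 Ftool [-2.6 -8.6 -8.3] Mtool [ 1.394 -0.693 -0.144] tq6 0.124 w 0.0112
```

```bash
python3 -m jog '{"travel":[[0,0,0],[0,0,0.01],[0,0,0.02],[0,0,0.02],[0,0,0.02],[0,0,0.02]],"dr":[[0,0,5],[0,0,10],[0,0,10],[0,0,10],[0,0,10],[0,0,10]]}'>/dev/null; python3 go.py
```

```text
t 13.83 pos [0.4708 0.021  0.3993] psi -48.9 j6 37.2 Ftool [-5.5 -9.1 -9.6] Mtool [ 1.503 -1.045 -0.198] tq6 0.229 w 0.0114
```

```bash
python3 -m jog '{"travel":[[0,0,0],[0,0,0],[0,0,0],[0,0,0],[0,0,0]],"dr":[[0,0,2.5],[0,0,2.5],[0,0,2.5],[0,0,2.5],[0,0,2.5]]}'>/dev/null; python3 go.py;  python3 -m jog '{"travel":[[0,0,0],[0,0,0],[0,0,0],[0,0,0],[0,0,-3],[0,0,-6],[0,0,-6]],"dr":[[0,0,0],[0,0,0],[0,0,0],[0,0,0],[0,0,0],[0,0,0],[0,0,0]]}' 4.5 >/dev/null; python3 go.py .673 -.0384 .46 59
```

```text
t 14.25 pos [0.4707 0.021  0.3993] psi -51.4 j6 39.7 Ftool [ -5.3  -8.6 -10. ] Mtool [ 1.46  -1.132 -0.322] tq6 0.31 w 0.0119
t 14.83 pos [0.4717 0.0205 0.4632] psi -51.5 j6 39.7 Ftool [ 0.1 -0.3 -1.3] Mtool [ 0.011  0.019 -0.051] tq6 -0.0 w 0.0449
travel [12.08 17.15  0.51] dr [   0.6    0.2 -110.5]
```

```bash
python3 -m jog '{"travel":[[12.1,17.2,0],[12.1,17.2,0],[12.1,17.2,0],[12.1,17.2,0],[12.1,17.2,0],[12.1,17.2,0],[12.1,17.2,0],[12.1,17.2,0],[12.1,17.2,0],[12.1,17.2,0],[12.1,17.2,0],[12.1,17.2,0],[12.1,17.2,0],[12.1,17.2,0],[12.1,17.2,0],[12.1,17.2,0],[12.1,17.2,0],[12.1,17.2,0],[12.1,17.2,0]],"dr":[[0,0,-110.5],[0,0,-110.5],[0,0,-110.5],[0,0,-110.5],[0,0,-110.5],[0,0,-110.5],[0,0,-110.5],[0,0,-110.5],[0,0,-110.5],[0,0,-110.5],[0,0,-110.5],[0,0,-110.5],[0,0,-110.5],[0,0,-110.5],[0,0,-110.5],[0,0,-110.5],[0,0,-110.5],[0,0,-110.5],[0,0,-110.5]]}' >/dev/null; python3 go.py .673 -.0384 .399 59
```

```text
t 16.42 pos [ 0.6734 -0.0387  0.4579] psi 58.9 j6 -72.1 Ftool [-0.5 -0.4  0.8] Mtool [-0.01  -0.04  -0.019] tq6 -0.009 w 0.045
travel [0.05 0.01 5.89] dr [-0.  -0.  -0.1]
```

```bash
python3 -m jog '{"travel":[[0,0,3],[0,0,5],[0,0,5.9],[0,0,5.9],[0,0,5.9]],"dr":[[0,0,0],[0,0,0],[0,0,0],[0,0,0],[0,0,0]]}'>/dev/null ; python3 go.py; python3 -m jog '{"travel":[[0,0,0],[0,0,0],[0,0,0],[0,0,0],[0,0,0],[0,0,0]],"dr":[[0,0,0],[0,0,0],[0,0,0],[0,0,0],[0,0,0],[0,0,0]]}' 0 100 >/dev/null; python3 go.py; python3 -m jog '{"travel":[[0,0,0],[0,0,0.01],[0,0,0.01],[0,0,0.01],[0,0,0.01]],"dr":[[0,0,4],[0,0,8],[0,0,8],[0,0,8],[0,0,8]]}'>/dev/null; python3 go.py;  python3 -m jog '{"travel":[[0,0,0],[0,0,0.01],[0,0,0.01],[0,0,0.01],[0,0,0.01]],"dr":[[0,0,4],[0,0,8],[0,0,8],[0,0,8],[0,0,8]]}'>/dev/null; python3 go.py
```

```text
t 16.83 pos [ 0.6734 -0.0387  0.3999] psi 59.0 j6 -72.2 Ftool [ 0.1 -0.2 -0.2] Mtool [-0.018 -0.023 -0.014] tq6 0.01 w 0.0451
t 17.33 pos [ 0.6733 -0.0383  0.4007] psi 59.0 j6 -72.2 Ftool [ 1.4  3.4 -5.4] Mtool [-0.432  0.135  0.026] tq6 -0.047 w 0.0113
t 17.75 pos [ 0.6732 -0.0384  0.4006] psi 51.0 j6 -64.2 Ftool [ 1.2  1.3 -6.4] Mtool [-0.153  0.251  0.066] tq6 -0.033 w 0.0113
t 18.17 pos [ 0.6732 -0.0385  0.4005] psi 43.0 j6 -56.2 Ftool [ 0.5  0.4 -4.7] Mtool [-0.038  0.28   0.062] tq6 -0.03 w 0.0114
```

```bash
python3 -m jog '{"travel":[[0,0,0],[0,0,0.01],[0,0,0.01],[0,0,0.01],[0,0,0.01]],"dr":[[0,0,4],[0,0,8],[0,0,8],[0,0,8],[0,0,8]]}'>/dev/null; python3 go.py;  python3 -m jog '{"travel":[[0,0,0],[0,0,0.01],[0,0,0.01],[0,0,0.01],[0,0,0.01]],"dr":[[0,0,4],[0,0,8],[0,0,8],[0,0,8],[0,0,8]]}'>/dev/null; python3 go.py
```

```text
t 18.58 pos [ 0.6731 -0.0386  0.4003] psi 35.0 j6 -48.2 Ftool [ 1.4 -0.3 -6.3] Mtool [0.267 0.262 0.066] tq6 -0.027 w 0.0115
t 19.0 pos [ 0.673  -0.0387  0.4003] psi 27.0 j6 -40.2 Ftool [ 1.6 -3.1 -6.7] Mtool [ 0.526  0.31  -0.062] tq6 0.006 w 0.0113
```

```bash
python3 -m jog '{"travel":[[0,0,0],[0,0,0.01],[0,0,0.01],[0,0,0.01],[0,0,0.01]],"dr":[[0,0,4],[0,0,8],[0,0,8],[0,0,8],[0,0,8]]}'>/dev/null; python3 go.py;  python3 -m jog '{"travel":[[0,0,0],[0,0,0.01],[0,0,0.01],[0,0,0.01],[0,0,0.01]],"dr":[[0,0,4],[0,0,8],[0,0,8],[0,0,8],[0,0,8]]}'>/dev/null; python3 go.py
```

```text
t 19.42 pos [ 0.6729 -0.0388  0.4002] psi 19.0 j6 -32.3 Ftool [ 0.9 -4.1 -6.7] Mtool [ 0.849  0.165 -0.105] tq6 0.102 w 0.0114
t 19.83 pos [ 0.6728 -0.0387  0.4001] psi 11.0 j6 -24.3 Ftool [ 1.2 -5.6 -7.9] Mtool [ 1.123  0.121 -0.149] tq6 0.212 w 0.0117
```

```bash
python3 -m jog '{"travel":[[0,0,0.01],[0,0,0.01],[0,0,0.01],[0,0,0.01],[0,0,0.01]],"dr":[[0,0,4],[0,0,4],[0,0,4],[0,0,4],[0,0,4]]}'>/dev/null; python3 go.py;  python3 -m jog '{"travel":[[0,0,0],[0,0,0],[0,0,0],[0,0,0],[0,0,-3],[0,0,-6],[0,0,-6]],"dr":[[0,0,0],[0,0,0],[0,0,0],[0,0,0],[0,0,0],[0,0,0],[0,0,0]]}' 4.5 >/dev/null; python3 go.py .6023 .0918 .46 38
```

```text
t 20.25 pos [ 0.6728 -0.0388  0.4001] psi 7.1 j6 -20.3 Ftool [ 0.2 -6.8 -9.2] Mtool [ 1.258  0.086 -0.254] tq6 0.268 w 0.0111
t 20.83 pos [ 0.6728 -0.0385  0.4648] psi 7.0 j6 -20.2 Ftool [-0.9  0.  -1.2] Mtool [ 0.017 -0.01   0.016] tq6 0.0 w 0.0451
travel [13.79 -5.41  0.38] dr [  0.5   0.3 -31. ]
```

```bash
python3 -m jog '{"travel":[[13.8,-5.4,0],[13.8,-5.4,0],[13.8,-5.4,0],[13.8,-5.4,0],[13.8,-5.4,0],[13.8,-5.4,0],[13.8,-5.4,0],[13.8,-5.4,0]],"dr":[[0,0,-31],[0,0,-31],[0,0,-31],[0,0,-31],[0,0,-31],[0,0,-31],[0,0,-31],[0,0,-31]]}' >/dev/null; python3 go.py .6023 .0918 .398 38
```

```text
t 21.5 pos [0.6031 0.091  0.4581] psi 37.9 j6 -40.3 Ftool [-0.4  0.3  0.5] Mtool [ 0.013 -0.055  0.042] tq6 -0.007 w 0.0448
travel [ 0.11 -0.02  6.01] dr [-0.  -0.  -0.1]
```

```bash
python3 -m jog '{"travel":[[0.05,0,3],[0.05,0,5],[0.05,0,6],[0.05,0,6],[0.05,0,6]],"dr":[[0,0,0],[0,0,0],[0,0,0],[0,0,0],[0,0,0]]}'>/dev/null ; python3 -m jog '{"travel":[[0,0,0],[0,0,0],[0,0,0],[0,0,0],[0,0,0],[0,0,0]],"dr":[[0,0,0],[0,0,0],[0,0,0],[0,0,0],[0,0,0],[0,0,0]]}' 0 110 >/dev/null; python3 go.py; python3 -m jog '{"travel":[[0,0,0],[0,0,0.01],[0,0,0.02],[0,0,0.03],[0,0,0.03],[0,0,0.03]],"dr":[[0,0,5],[0,0,10],[0,0,15],[0,0,20],[0,0,20],[0,0,20]]}'>/dev/null; python3 go.py; python3 -m jog '{"travel":[[0,0,0],[0,0,0]],"dr":[[0,0,0],[0,0,0]]}'>/dev/null; python3 go.py
```

```text
t 22.42 pos [0.6023 0.0919 0.3999] psi 38.0 j6 -40.3 Ftool [-0.3 -4.4 -5.4] Mtool [ 0.668  0.122 -0.063] tq6 0.041 w 0.0112
t 22.92 pos [0.6021 0.0918 0.3997] psi 18.1 j6 -20.4 Ftool [-1.8 -8.  -7.8] Mtool [ 1.412 -0.255 -0.455] tq6 0.657 w 0.0112
t 23.08 pos [0.6021 0.0917 0.3997] psi 18.1 j6 -20.4 Ftool [-1.5 -8.  -8.2] Mtool [ 1.322 -0.299 -0.477] tq6 0.475 w 0.0114
```

```bash
python3 -m jog '{"travel":[[0,0,0],[0,0,0.01],[0,0,0.02],[0,0,0.03],[0,0,0.03],[0,0,0.03],[0,0,0.03],[0,0,0.03]],"dr":[[0,0,5],[0,0,10],[0,0,14],[0,0,17],[0,0,17],[0,0,17],[0,0,17],[0,0,17]]}'>/dev/null; python3 go.py
```

```text
t 23.75 pos [0.6018 0.0917 0.3996] psi 1.1 j6 -3.4 Ftool [ -5.2 -10.6 -10.3] Mtool [ 1.84  -0.855 -0.739] tq6 0.735 w 0.0109
```

```bash
python3 -m jog '{"travel":[[0,0,0],[0,0,0.01],[0,0,0.02],[0,0,0.02],[0,0,0.02],[0,0,0.02],[0,0,0.02]],"dr":[[0,0,5],[0,0,9],[0,0,13],[0,0,13],[0,0,13],[0,0,13],[0,0,13]]}'>/dev/null; python3 go.py
```

```text
t 24.33 pos [0.6016 0.0918 0.3996] psi -11.9 j6 9.6 Ftool [ -7.7 -11.8 -11.3] Mtool [ 1.918 -1.374 -0.857] tq6 0.893 w 0.011
```

```bash
python3 -m jog '{"travel":[[0,0,0],[0,0,0],[0,0,0],[0,0,0],[0,0,0]],"dr":[[0,0,3],[0,0,3],[0,0,3],[0,0,3],[0,0,3]]}'>/dev/null; python3 go.py;  python3 -m jog '{"travel":[[0,0,0],[0,0,0],[0,0,0],[0,0,0],[0,0,-3],[0,0,-6],[0,0,-6]],"dr":[[0,0,0],[0,0,0],[0,0,0],[0,0,0],[0,0,0],[0,0,0],[0,0,0]]}' 4.5 >/dev/null; python3 go.py .5424 -.1105 .46 2
```

```text
t 24.75 pos [0.6016 0.0918 0.3995] psi -14.9 j6 12.6 Ftool [ -7.9 -12.1 -11.7] Mtool [ 1.993 -1.514 -0.931] tq6 0.958 w 0.0109
t 25.33 pos [0.6023 0.0922 0.4636] psi -15.0 j6 12.7 Ftool [ 0.   1.1 -0.7] Mtool [-0.045  0.051 -0.037] tq6 0.0 w 0.0448
travel [-21.13  -0.56   0.31] dr [  0.6  -0.1 -17. ]
```

```bash
python3 -m jog '{"travel":[[-21.1,-0.5,0],[-21.1,-0.5,0],[-21.1,-0.5,0],[-21.1,-0.5,0],[-21.1,-0.5,0],[-21.1,-0.5,0],[-21.1,-0.5,0],[-21.1,-0.5,0],[-21.1,-0.5,0]],"dr":[[0,0,-17],[0,0,-17],[0,0,-17],[0,0,-17],[0,0,-17],[0,0,-17],[0,0,-17],[0,0,-17],[0,0,-17]]}' >/dev/null; python3 go.py .5424 -.1105 .398 2
```

```text
t 26.08 pos [ 0.5435 -0.1093  0.4576] psi 2.1 j6 -25.6 Ftool [0.  0.3 0.5] Mtool [-0.005  0.067 -0.015] tq6 0.0 w 0.0449
travel [-0.12 -0.12  5.96] dr [ 0.  -0.   0.1]
```

```bash
python3 -m jog '{"travel":[[0,0,3],[0,0,5],[0,0,6],[0,0,6],[0,0,6]],"dr":[[0,0,0],[0,0,0],[0,0,0],[0,0,0],[0,0,0]]}'>/dev/null ; python3 go.py; python3 -m jog '{"travel":[[0,0,0],[0,0,0],[0,0,0],[0,0,0],[0,0,0],[0,0,0]],"dr":[[0,0,0],[0,0,0],[0,0,0],[0,0,0],[0,0,0],[0,0,0]]}' 0 110 >/dev/null; python3 go.py; python3 -m jog '{"travel":[[0,0,0],[0,0,0.01],[0,0,0.02],[0,0,0.03],[0,0,0.03],[0,0,0.03],[0,0,0.03],[0,0,0.03]],"dr":[[0,0,5],[0,0,10],[0,0,15],[0,0,20],[0,0,20],[0,0,20],[0,0,20],[0,0,20]]}'>/dev/null; python3 go.py
```

```text
t 26.5 pos [ 0.5435 -0.1097  0.3982] psi 2.1 j6 -25.6 Ftool [-1.2 -0.7 -0.4] Mtool [-0.007  0.031 -0.011] tq6 0.004 w 0.0447
t 27.0 pos [ 0.5427 -0.1104  0.3991] psi 2.0 j6 -25.6 Ftool [ 1.2 -7.6 -7.2] Mtool [ 1.241  0.226 -0.039] tq6 0.043 w 0.0107
t 27.67 pos [ 0.5423 -0.1104  0.3989] psi -17.9 j6 -5.7 Ftool [ -2.8 -11.6 -10.7] Mtool [ 2.004 -0.482 -0.5  ] tq6 0.516 w 0.0113
```

```bash
python3 -m jog '{"travel":[[0,0,0],[0,0,0.01],[0,0,0.02],[0,0,0.03],[0,0,0.03],[0,0,0.03],[0,0,0.03],[0,0,0.03]],"dr":[[0,0,5],[0,0,10],[0,0,15],[0,0,20],[0,0,20],[0,0,20],[0,0,20],[0,0,20]]}'>/dev/null; python3 go.py
```

```text
t 28.33 pos [ 0.542  -0.1102  0.3988] psi -37.9 j6 14.3 Ftool [ -9.2 -14.4 -13.7] Mtool [ 2.399 -1.433 -0.795] tq6 0.786 w 0.011
```

```bash
python3 -m jog '{"travel":[[0,0,0],[0,0,0.01],[0,0,0.02],[0,0,0.02],[0,0,0.02],[0,0,0.02],[0,0,0.02]],"dr":[[0,0,5],[0,0,9],[0,0,11],[0,0,11],[0,0,11],[0,0,11],[0,0,11]]}'>/dev/null; python3 go.py;  python3 -m jog '{"travel":[[0,0,0]],"dr":[[0,0,0]]}'>/dev/null; python3 go.py
```

```text
t 28.92 pos [ 0.5419 -0.11    0.3987] psi -48.8 j6 25.3 Ftool [-12.2 -15.1 -15.1] Mtool [ 2.501 -2.093 -0.971] tq6 0.979 w 0.0113
t 29.0 pos [ 0.5419 -0.11    0.3987] psi -48.8 j6 25.3 Ftool [-12.5 -14.7 -14.6] Mtool [ 2.422 -2.061 -0.998] tq6 0.979 w 0.0113
```

```bash
python3 -m jog '{"travel":[[0,0,0],[0,0,0],[0,0,0],[0,0,0],[0,0,-3],[0,0,-6],[0,0,-6],[0,0,-6]],"dr":[[0,0,0],[0,0,0],[0,0,0],[0,0,0],[0,0,0],[0,0,0],[0,0,0],[0,0,0]]}' 4.5 >/dev/null; python3 go.py .471 .0208 .46 -49
```

```text
t 29.67 pos [ 0.5432 -0.1105  0.4581] psi -49.0 j6 25.4 Ftool [ 0.4 -0.1  0.3] Mtool [-0.003 -0.016  0.041] tq6 -0.0 w 0.0453
travel [  3.17 -14.64  -0.23] dr [ 0.2 -0.1  0. ]
```

```bash
python3 -m jog '{"travel":[[3.2,-14.6,0],[3.2,-14.6,0],[3.2,-14.6,0],[3.2,-14.6,0],[3.2,-14.6,0],[3.2,-14.6,0],[3.2,-14.6,0]],"dr":[[0,0,0],[0,0,0],[0,0,0],[0,0,0],[0,0,0],[0,0,0],[0,0,0]]}' >/dev/null; python3 go.py .471 .0208 .398 -49.3
```

```text
t 30.25 pos [0.4718 0.0203 0.4562] psi -49.0 j6 37.2 Ftool [-0.3 -0.7 -0.1] Mtool [-0.029  0.087 -0.002] tq6 0.013 w 0.0443
travel [-0.02 -0.09  5.82] dr [-0.   0.   0.3]
```

```bash
python3 -m jog '{"travel":[[0,-0.05,3],[0,-0.05,5],[0,-0.05,5.8],[0,-0.05,5.8],[0,-0.05,5.8]],"dr":[[0,0,0],[0,0,0],[0,0,0],[0,0,0],[0,0,0]]}'>/dev/null ; python3 go.py; python3 -m jog '{"travel":[[0,0,0],[0,0,0],[0,0,0],[0,0,0],[0,0,0],[0,0,0]],"dr":[[0,0,0],[0,0,0],[0,0,0],[0,0,0],[0,0,0],[0,0,0]]}' 0 110 >/dev/null; python3 go.py; python3 -m jog '{"travel":[[0,0,0],[0,0,0.01],[0,0,0.02],[0,0,0.03],[0,0,0.03],[0,0,0.03],[0,0,0.03],[0,0,0.03]],"dr":[[0,0,5],[0,0,10],[0,0,15],[0,0,20],[0,0,20],[0,0,20],[0,0,20],[0,0,20]]}'>/dev/null; python3 go.py
```

```text
t 30.67 pos [0.4716 0.0204 0.3992] psi -49.0 j6 37.2 Ftool [ 0.1 -0.3  0.5] Mtool [ 0.012 -0.039 -0.016] tq6 -0.003 w 0.0454
t 31.17 pos [0.4709 0.0215 0.4001] psi -48.9 j6 37.2 Ftool [-0.6 -6.2 -7.2] Mtool [ 0.906 -0.124 -0.116] tq6 0.069 w 0.0111
t 31.83 pos [0.4708 0.0216 0.3999] psi -68.9 j6 57.2 Ftool [-3.8 -5.  -8.4] Mtool [ 0.87  -0.709 -0.427] tq6 0.435 w 0.0113
```

```bash
python3 -m jog '{"travel":[[0,0,0],[0,0,0.01],[0,0,0.02],[0,0,0.03],[0,0,0.03],[0,0,0.03],[0,0,0.03],[0,0,0.03]],"dr":[[0,0,5],[0,0,10],[0,0,15],[0,0,20],[0,0,20],[0,0,20],[0,0,20],[0,0,20]]}'>/dev/null; python3 go.py
```

```text
t 32.5 pos [0.4707 0.0216 0.3998] psi -88.9 j6 77.2 Ftool [ -7.   -3.4 -10.7] Mtool [ 0.636 -1.14  -0.646] tq6 0.699 w 0.0108
```

```bash
python3 -m jog '{"travel":[[0,0,0],[0,0,0.01],[0,0,0.02],[0,0,0.02],[0,0,0.02],[0,0,0.02],[0,0,0.02],[0,0,0.02]],"dr":[[0,0,5],[0,0,10],[0,0,14],[0,0,17],[0,0,17],[0,0,17],[0,0,17],[0,0,17]]}'>/dev/null; python3 go.py;  python3 -m jog '{"travel":[[0,0,0],[0,0,0],[0,0,0],[0,0,0],[0,0,-3],[0,0,-6],[0,0,-6]],"dr":[[0,0,0],[0,0,0],[0,0,0],[0,0,0],[0,0,0],[0,0,0],[0,0,0]]}' 4.5 >/dev/null; python3 go.py .6728 -.0386 .46 9
```

```text
t 33.17 pos [0.4707 0.0217 0.3997] psi -105.8 j6 94.2 Ftool [ -6.9  -3.  -11.8] Mtool [ 0.306 -1.364 -0.952] tq6 0.95 w 0.0112
t 33.75 pos [0.4713 0.021  0.4631] psi -106.0 j6 94.2 Ftool [ 0.8 -0.3 -0.6] Mtool [-0.018  0.04  -0.027] tq6 -0.0 w 0.0449
travel [21.01  0.18  0.49] dr [   0.5   -0.4 -115. ]
```

```bash
python3 -m jog '{"travel":[[21,0.2,0],[21,0.2,0],[21,0.2,0],[21,0.2,0],[21,0.2,0],[21,0.2,0],[21,0.2,0],[21,0.2,0],[21,0.2,0],[21,0.2,0],[21,0.2,0],[21,0.2,0],[21,0.2,0],[21,0.2,0],[21,0.2,0],[21,0.2,0],[21,0.2,0],[21,0.2,0],[21,0.2,0],[21,0.2,0]],"dr":[[0,0,-115],[0,0,-115],[0,0,-115],[0,0,-115],[0,0,-115],[0,0,-115],[0,0,-115],[0,0,-115],[0,0,-115],[0,0,-115],[0,0,-115],[0,0,-115],[0,0,-115],[0,0,-115],[0,0,-115],[0,0,-115],[0,0,-115],[0,0,-115],[0,0,-115],[0,0,-115]]}' >/dev/null; python3 go.py .6729 -.0386 .398 9
```

```text
t 35.42 pos [ 0.6725 -0.0387  0.4578] psi 8.9 j6 -22.1 Ftool [ 0.1 -0.1 -0.8] Mtool [-0.018  0.035 -0.025] tq6 0.028 w 0.0448
travel [-0.    0.04  5.98] dr [-0.  -0.  -0.1]
```

```bash
python3 -m jog '{"travel":[[0,0,3],[0,0,5],[0,0,6],[0,0,6],[0,0,6]],"dr":[[0,0,0],[0,0,0],[0,0,0],[0,0,0],[0,0,0]]}'>/dev/null ; python3 go.py; python3 -m jog '{"travel":[[0,0,0],[0,0,0],[0,0,0],[0,0,0],[0,0,0],[0,0,0]],"dr":[[0,0,0],[0,0,0],[0,0,0],[0,0,0],[0,0,0],[0,0,0]]}' 0 110 >/dev/null; python3 go.py; python3 -m jog '{"travel":[[0,0,0],[0,0,0.01],[0,0,0.02],[0,0,0.03],[0,0,0.03],[0,0,0.03],[0,0,0.03],[0,0,0.03]],"dr":[[0,0,5],[0,0,10],[0,0,15],[0,0,20],[0,0,20],[0,0,20],[0,0,20],[0,0,20]]}'>/dev/null; python3 go.py
```

```text
t 35.83 pos [ 0.6726 -0.0387  0.3987] psi 9.0 j6 -22.2 Ftool [0.5 0.2 0.5] Mtool [-0.018  0.021  0.002] tq6 0.013 w 0.0449
t 36.33 pos [ 0.6723 -0.0386  0.3996] psi 9.0 j6 -22.3 Ftool [ 0.6 -1.5 -6.1] Mtool [0.313 0.038 0.051] tq6 -0.031 w 0.0111
t 37.0 pos [ 0.6721 -0.0386  0.3994] psi -10.9 j6 -2.3 Ftool [-1.1 -4.4 -7.2] Mtool [ 0.966 -0.228 -0.451] tq6 0.453 w 0.0115
```

```bash
python3 -m jog '{"travel":[[0,0,0],[0,0,0.01],[0,0,0.02],[0,0,0.03],[0,0,0.03],[0,0,0.03],[0,0,0.03],[0,0,0.03]],"dr":[[0,0,5],[0,0,10],[0,0,15],[0,0,20],[0,0,20],[0,0,20],[0,0,20],[0,0,20]]}'>/dev/null; python3 go.py
```

```text
t 37.67 pos [ 0.6719 -0.0385  0.3993] psi -30.9 j6 17.7 Ftool [-5.  -7.8 -9.6] Mtool [ 1.328 -0.753 -0.735] tq6 0.717 w 0.0108
```

```bash
python3 -m jog '{"travel":[[0,0,0],[0,0,0.01],[0,0,0.02],[0,0,0.02],[0,0,0.02],[0,0,0.02],[0,0,0.02],[0,0,0.02]],"dr":[[0,0,5],[0,0,10],[0,0,14],[0,0,14],[0,0,14],[0,0,14],[0,0,14],[0,0,14]]}'>/dev/null; python3 go.py;  python3 -m jog '{"travel":[[0,0,0],[0,0,0],[0,0,0],[0,0,0],[0,0,-3],[0,0,-6],[0,0,-6],[0,0,-12],[0,0,-16],[0,0,-16],[0,0,-16],[0,0,-16]],"dr":[[0,0,0],[0,0,0],[0,0,0],[0,0,0],[0,0,0],[0,0,0],[0,0,0],[0,0,0],[0,0,0],[0,0,0],[0,0,0],[0,0,0]]}' 4.5 >/dev/null; python3 go.py .48 .3 .5 0; python3 - <<'E'
from plant import cams
import cv2
cv2.imwrite("pics/s_end.png",cams.read_camera("scene")[:,:,::-1])
E
```

```text
t 38.33 pos [ 0.6717 -0.0383  0.3992] psi -44.9 j6 31.7 Ftool [ -7.2  -7.3 -10.3] Mtool [ 1.391 -1.224 -0.923] tq6 0.913 w 0.0113
t 39.33 pos [ 0.6725 -0.0386  0.5573] psi -45.0 j6 31.7 Ftool [-0.3  0.4  0.2] Mtool [0.001 0.02  0.013] tq6 0.0 w 0.0452
travel [ 10.35 -37.56   5.7 ] dr [  0.1  -0.  -45. ]
```

View pics/s_end.png

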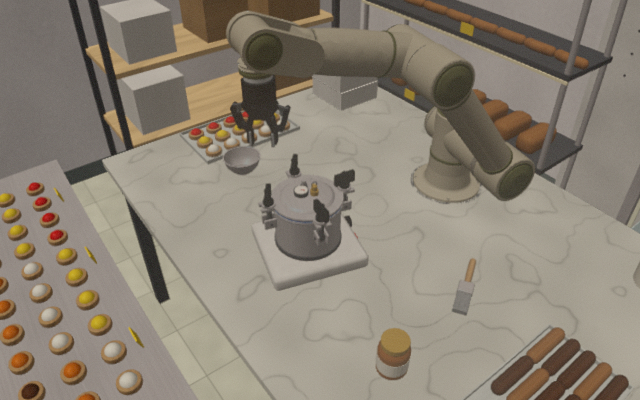

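The gripper is clear above the lid and all four blades have turned. The jar (393,354), bowl (241,161) and brush (466,286) stand where they did, so I'm handing in.

```bash
python3 -c "
from plant import manip
print(manip.job_done())"
```

```text
the job is handed in; nothing more can be done
None
```

All four knobs were tightened clockwise in two crisscross passes, and I handed the job in at about 39 s. The order each time was left, right, near, far, so each knob was followed by the one opposite.

| Pass | Left | Right | Near | Far |
|---|---|---|---|---|
| First, N m (target about 0.25) | 0.27 | 0.30 | 0.31 | 0.27 |
| Second, N m (target about 0.9) | 0.96 | 0.98 | 0.95 | 0.91 |

- **Readings:** The values are the last-joint torque after each knob settled. The noisier wrist moment agreed to within about 0.05 N m. No reading came near 1.5 N m.
- **Easing of earlier knobs:** I did not re-grip the first knobs to measure how much they eased. From how pass-one tightness had dropped by the second pass, I estimate the left knob ended at 0.88–0.90 N m and the others at 0.91–0.94.
- **Height disagreement:** The first camera fit, with ear tops at 212 mm, did not match the pictures. The refit put the knob undersides at about 202 mm, close to 205 mm, and I used that. All eight grasps held.
- **Final picture:** The gripper is open and clear of the pot, and the jar, bowl and brush show no shift.

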